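Pack the welding-table fixturing kit

ROBOT

A 6-joint arm with a two-finger parallel gripper is mounted at the origin on the work surface. World frame = base frame: x ahead of the robot, y to its left, z up, the work surface at z = 0. Lengths are in m, angles in rad, forces in N, time in s.
With the tool pointing down it reaches from about 0.35 to 0.85 m from the base axis. Payload 8.1 kg.
Tool frame: the origin (TCP) lies at the centre of the arm's flange, where the gripper is bolted on; the fingertips stand 186 mm ahead of it and the grasp point (between the pads) lies 167 mm ahead of it; z points along the fingers, y is the line along which they close (so a half turn about z gives the same grasp; the last joint's range is limited). The gripper opens to 93 mm and grips with 3 to 60 N. Pads are 15 mm wide; open, the fingers measure 128 mm over their backs; the gripper's body (75 mm by 188 mm) begins 65 mm behind the grasp point.
Start: joints at [-1.421, 0.13, 1.488, -0, 1.523, -0.085], TCP at [0.14, -0.584, 0.405] pointing down, gripper open.
Joint ranges: [-2.96, 2.96], [-0.89, 2.26], [0.02, 2.5], [-1.34, 4.48], [0, 2.73], [-2.66, 2.66]. Speed limits (rad/s): [2.39, 2.39, 2.79, 3.14, 3.14, 3.14].

INTERFACE

Orientations are given as a rotation vector (axis times angle).
In Python, from plant import read_state, read_camera, camera_params, robot gives the robot as it stands.
- The arm moves only by the tool carry_out, never from a script. Its argument "targets" is a list of rows, each an object of numbers: "hand": the opening in per cent of the stroke, from 0 (shut) to 100 (fully open); "x", "y", "z": the shift along the tool's x, y, z in m; "ax", "ay", "az": the turn, a rotation vector about the tool's x, y, z in rad. In form: [{"hand": .., "x": .., "y": .., "z": .., "ax": .., "ay": .., "az": ..}, ...]. A call has 1 to 8 rows; each row is the pose to reach, as a shift and turn from the pose commanded when the call began, along the tool's axes at that moment; what a row does not reach only later rows make up. A row lasts 1/8 s, in which the tool goes at most 62.5 mm and 10.7 degrees, less where a joint would pass 70% of its speed; a pose out of reach is approached as far as the arm can. A call with a gripper value outside its range is refused whole. The fingers move at their own pace and stop on an object; "newtons" is the grip in N (left out, the last holds). Time passes only in rows, so rows that repeat a pose let the fingers close. It gives the time, the measured TCP pose, the force, the opening and the grip force at its end, in the units of the state.
- read_state(): the state, without advancing time (a new reading comes with each control period).
- read_camera(name): name is "side" or "top" or "wrist"; returns (picture, depth): 420x560x3 uint8, blue, green, red; 420x560 float32, m along the optical axis (not along the pixel's ray), 0 where there is no reading.
- camera_params(name): a dict with "fx", "fy", "cx", "cy" (pixels), "position" and "rotation" of the camera in the world. Camera axes: x right, y up, looking along -z (the intrinsics and any distortion apply to the point x, -y, -z); pixel columns grow to the right and rows downward; lengths in m; the calibration is good to about 2 mm. A picture is of the moment at which its call begins: read the wrist's pose just before it. camera_params takes no time and is no camera call; for the wrist camera it gives the pose at the moment of the call.
- robot.close_job(): hands the job in; it is judged then, once.
The state is a dict: "t": time; "q": joint angles; "dq": joint speeds; "joint_torque": joint torques, N m; "tool_pos": TCP position; "orientation": TCP orientation; "force": force on the tool from outside, world axes, zero at the start; "wrist_torque": the same for the moment, N m; "opening": finger opening in m; "gripper_force": force on a finger pad.
Only numpy, scipy, OpenCV 4.12 (cv2) and the standard library are available. Lean on these libraries where they do the work, as an engineer would, in place of code of your own. Each camera call takes 0.05 s, during which the arm holds its last target. There are 200 camera calls.

TASK

Pack the fixturing kit into the blue tray, each part upright and flat on the floor of the insert that is made for it: the V-block in the square-cornered short recess, the slotted bar in the long recess, the pin with the round flange in the round recess (flange down, as it stands), and the collar over the post. The plain block without a groove and the hex bolt do not belong to the kit: leave them standing where they are.

Things in the scene. Friction and masses are not known exactly. Their poses are not given: they have to be found in the camera images.
- vblock_mid (a point): Bare grey steel; standing on the table, z up. V-block, 50 (x) x 44 (y) x 50 mm high, with a 90 degree V-groove 32 mm wide and 16 mm deep along x in its top. The point is its centre, 25 mm up. About 0.7 kg. Grip it across y, on the flat sides.
- bar_mid (a point): Bare grey steel; standing on the table, z up. Slotted stop bar, 80 (x) x 26 (y) x 48 mm high, with a black slot and a black round hole on its top. The point is its centre, 24 mm up. About 0.75 kg. Grip it across y.
- pin_mid (a point): Bare grey steel; standing on the table, z up. Locating pin, 60 mm high: round flange 46 mm in diameter and 12 mm thick at the bottom, plain round shank 28 mm in diameter above it, axis z. The point is on the axis, 30 mm up. About 0.4 kg.
- collar_mid (a point): Bare grey steel; standing on the table, z up. Collar (thick ring), 52 mm outer and 34 mm inner diameter, 40 mm high, axis z. The point is on the axis, 20 mm up. About 0.4 kg.
- offcut_mid (a point): Bare grey steel; standing on the table, z up. Look-alike, to be left: plain block 50 (x) x 44 (y) x 50 mm high with a flat top, no groove. The point is its centre, 25 mm up.
- bolt_mid (a point): Bare grey steel; standing on the table, z up. Look-alike, to be left: hex bolt standing on its head, 63 mm high; head 30 mm across flats and 13 mm thick, threaded shank 20 mm in diameter. The point is on the axis, 31.5 mm up. A tape measure and a jar, both 60 mm high, stand among the parts as well.
- seat_square: Grey insert fixed in the blue tray (250 x 225 mm, walls 22 mm high); its corner of the tray varies. Rectangular recess 70 (x) x 64 (y) mm inside, floor 3 mm above the insert's underside, rim 4 mm wide and 4 mm above the floor. Origin: centre of the underside. For the V-block, which goes in with its x along this x, either way round.
- seat_long: Grey insert fixed in the blue tray (250 x 225 mm, walls 22 mm high); its corner of the tray varies. Rectangular recess 100 (x) x 46 (y) mm inside, floor 3 mm above the underside, rim 4 mm wide and 4 mm above the floor. Origin: centre of the underside. For the slotted bar, which goes in with its x along this x, either way round.
- seat_round: Grey insert fixed in the blue tray (250 x 225 mm, walls 22 mm high); its corner of the tray varies. Round recess 64 mm in diameter, floor 3 mm above the underside, rim 4 mm wide and 4 mm above the floor. Origin: centre of the underside. For the flanged pin. Neighbouring inserts are at least 105 mm apart, centre to centre.
- seat_post: Grey insert fixed in the blue tray (250 x 225 mm, walls 22 mm high); its corner of the tray varies. Round disc 72 mm in diameter and 3 mm thick, without a rim, with an upright post 14 mm in diameter that rises from it to 33 mm above its underside. Origin: centre of the underside. For the collar, which goes over the post and lies flat on the disc.
There are look-alikes about, which are no part of the job. What is shaped like the part that bears vblock_mid but orange or red is not meant.

How it is judged:
By the outcome, as a careful person would: the job done as asked, in the order asked, and still so for the second after the job is handed in, with the robot touching nothing.
It also fails if it takes over 115 s, if anything falls off the work surface, if the arm or the gripper's body presses on something with over 40 N, if the wrist force passes 120 N, or if a joint passes its speed limit or range.

## Working session

There is one attempt and no reset: what is moved stays moved. The work goes in short steps, Python scripts to look and compute and a tool call to move; the robot and the scene stay as the last step left them, time stands still between calls to the robot, and variables do not carry over. Pictures are saved under pics/ and viewed, at most 14 in all, crops included, and the job is handed in when it is done.

Besides the shell and the picture viewer there is one more tool, called after "Call:" as name(argument=value, ...), one argument or row to a line, values as JSON. carry_out: Moves the arm, as the interface text tells. Its arguments: {"type":"object","properties":{"targets":{"type":"array","items":{"type":"object","properties":{"hand":{"type":"number"},"x":{"type":"number"},"y":{"type":"number"},"z":{"type":"number"},"ax":{"type":"number"},"ay":{"type":"number"},"az":{"type":"number"}}}},"newtons":{"type":"number"}},"required":["targets"]}

```bash
mkdir -p pics; ls; python3 - <<'E'
from plant import read_state, read_camera, camera_params
import cv2,numpy as np
s=read_state();print(s)
for n in ("top","side"):
    p=camera_params(n);print(n,p)
    im,d=read_camera(n);cv2.imwrite(f"pics/{n}0.png",im);np.savez(f"{n}0.npz",im=im,d=d)
E
```

```text
pics
{'t': 0.0, 'q': array([-1.42142880e+00,  1.31111854e-01,  1.48924549e+00, -1.83069909e-05,
        1.52300065e+00, -8.54129889e-02]), 'dq': array([-0.00081796, -0.00126971, -0.0024259 , -0.00018687,  0.00026745,
        0.00143739]), 'joint_torque': array([-2.91551056e-03, -5.59858632e+01, -4.91755199e+01,  7.62489508e-02,
        3.51047341e-02, -1.87547307e-04]), 'tool_pos': array([ 0.13955483, -0.58331325,  0.40373517]), 'orientation': array([-3.11821931e+00, -3.67740746e-01,  1.17299067e-04]), 'force': array([ 0.0880989 , -0.11807109, -0.28709882]), 'wrist_torque': array([-0.03392871, -0.04240878,  0.01392971]), 'gripper_force': 0.0, 'opening': 0.09330466491574577}
top {'fx': 396.9490597548686, 'fy': 396.9490597548686, 'cx': 280.26836282305885, 'cy': 211.58095940138836, 'position': array([ 0.47014745, -0.08929688,  0.93601603]), 'rotation': array([ 0.08554058, -0.10889683, -1.53807894])}
side {'fx': 379.45596045036314, 'fy': 379.45596045036314, 'cx': 284.90628206386157, 'cy': 208.9858128591758, 'position': array([ 0.46194492, -0.77166397,  0.72521721]), 'rotation': array([ 0.81189032, -0.08449093, -0.16826586])}
```

View pics/top0.png

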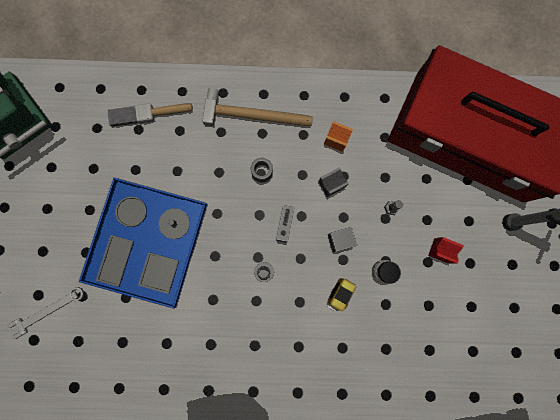

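View pics/side0.png

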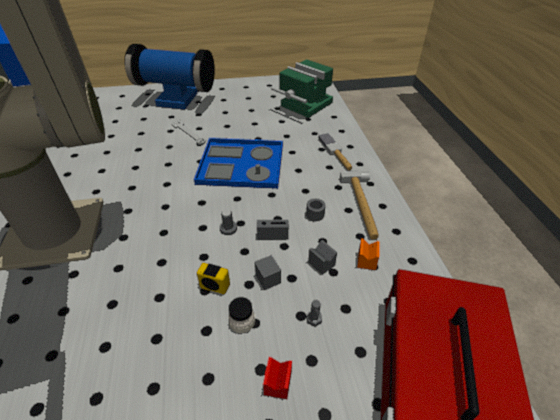

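The top view shows these candidates:
- V-block: grey at (334,182). Plain block at (342,239); orange and red V-shapes at (338,137) and (447,250).
- Bar at (285,224) and collar at (262,170).
- Pin at (264,271), bolt at (394,207).
- Tray around (143,243).

Next I confirm with a crop and measure with a height map.

```bash
cat > h.py <<'E'
import numpy as np, cv2
from scipy.spatial.transform import Rotation as R
def cloud(p,d):
    v,u=np.indices(d.shape).astype(float)
    c=np.stack([(u-p['cx'])/p['fx']*d,-(v-p['cy'])/p['fy']*d,-d],-1)
    return c@R.from_rotvec(p['rotation']).as_matrix().T+p['position']
def ray(p,uv,z):
    uv=np.atleast_2d(uv).astype(float)
    r=np.stack([(uv[:,0]-p['cx'])/p['fx'],-(uv[:,1]-p['cy'])/p['fy'],-np.ones(len(uv))],-1)@R.from_rotvec(p['rotation']).as_matrix().T
    return (p['position']+r*((z-p['position'][2])/r[:,2])[:,None])[:,:2]
E
python3 - <<'E'
from h import *
from plant import camera_params
for n in ("top","side"):
    f=np.load(n+"0.npz");im,d=f['im'],f['d'];p=camera_params(n)
    P=cloud(p,d);z=P[...,2]
    tb=(z<.01)&(d>0)&(abs(P[...,0]-.5)<.2)&(abs(P[...,1]+.1)<.3)
    print(n,"table z",np.median(z[tb]),z[tb].std())
    z=np.where(d>0,z,0)
    m=((z>.02)&(z<.09)).astype(np.uint8)
    k,l,st,ce=cv2.connectedComponentsWithStats(m)
    for i in range(1,k):
        if 40<st[i,4]<3000:
            q=P[l==i];zz=np.percentile(q[:,2],90)
            t=q[q[:,2]>zz-.005]
            print(ce[i].round(),st[i,4],"ztop",zz.round(4),"topc",((t.min(0)+t.max(0))/2).round(4)[:2],"ext",np.ptp(t,axis=0)[:2].round(3))
    if n=="top":
        cv2.imwrite("pics/crop1.png",cv2.resize(im[120:300,220:420],None,fx=3.3,fy=3.3,interpolation=cv2.INTER_CUBIC))
E
```

```text
top table z 0.0004822099542950431 0.0024183954553622104
[457. 158.] 2141 ztop 0.0827 topc [ 0.7856 -0.5196] ext [0.315 0.326]
[ 22. 111.] 1196 ztop 0.0882 topc [0.7748 0.4779] ext [0.193 0.114]
[247. 111.] 1143 ztop 0.027 topc [ 0.834  -0.0405] ext [0.089 0.26 ]
[142. 113.] 95 ztop 0.0221 topc [0.8122 0.2315] ext [0.037 0.041]
[339. 135.] 480 ztop 0.0508 topc [ 0.7688 -0.2315] ext [0.057 0.06 ]
[262. 169.] 274 ztop 0.0418 topc [ 0.6811 -0.0547] ext [0.049 0.049]
[333. 181.] 473 ztop 0.0509 topc [ 0.6571 -0.2222] ext [0.06  0.062]
[109. 210.] 233 ztop 0.0237 topc [0.5579 0.2699] ext [0.191 0.134]
[173. 194.] 80 ztop 0.0238 topc [0.617  0.1482] ext [0.027 0.101]
[200. 215.] 74 ztop 0.0242 topc [0.5671 0.0835] ext [0.077 0.019]
[396. 205.] 103 ztop 0.0646 topc [ 0.6052 -0.3643] ext [0.018 0.016]
[285. 223.] 418 ztop 0.05 topc [ 0.556  -0.1114] ext [0.081 0.037]
[519. 221.] 264 ztop 0.0815 topc [ 0.5792 -0.645 ] ext [0.021 0.011]
[172. 222.] 43 ztop 0.0387 topc [0.5522 0.1458] ext [0.012 0.013]
[343. 239.] 474 ztop 0.0521 topc [ 0.5238 -0.2433] ext [0.055 0.059]
[185. 269.] 139 ztop 0.02
[... 1168 characters left out ...]
0.126 0.095]
[227. 220.] 142 ztop 0.0598 topc [ 0.4481 -0.0712] ext [0.026 0.019]
[272. 226.] 502 ztop 0.0513 topc [ 0.5577 -0.1121] ext [0.08 0.04]
[368. 252.] 462 ztop 0.0521 topc [ 0.7697 -0.2315] ext [0.056 0.063]
[322. 254.] 538 ztop 0.0515 topc [ 0.66   -0.2221] ext [0.061 0.065]
[267. 269.] 568 ztop 0.0531 topc [ 0.5258 -0.2441] ext [0.054 0.058]
[212. 276.] 703 ztop 0.0631 topc [ 0.4045 -0.2428] ext [0.066 0.052]
[386. 360.] 679 ztop 0.0812 topc [ 0.7114 -0.4782] ext [0.111 0.238]
[240. 313.] 714 ztop 0.0629 topc [ 0.4558 -0.3442] ext [0.047 0.05 ]
[315. 308.] 164 ztop 0.0656 topc [ 0.6063 -0.3652] ext [0.017 0.018]
[277. 376.] 854 ztop 0.0521 topc [ 0.5092 -0.4822] ext [0.056 0.062]
```

View pics/crop1.png

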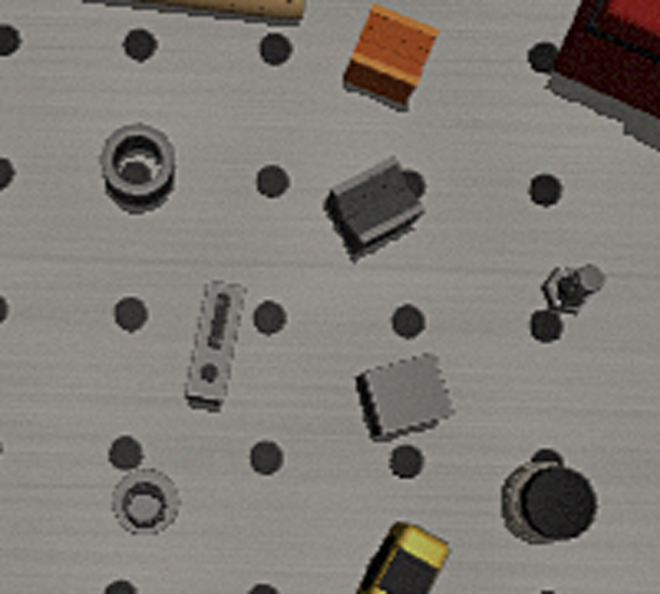

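The crop confirms the parts. The groove block at crop (375,205) is the grey V-block, while (405,398) is flat-topped and stays. The flange with round shank at (145,500) is the pin, and the hex head at (570,288) is the bolt. Next I measure the seats and yaw angles.

```bash
python3 - <<'E'
from h import *
from plant import camera_params
for n in ("top","side"):
    f=np.load(n+"0.npz");im,d=f['im'],f['d'];p=camera_params(n);P=cloud(p,d);z=P[...,2]
    # parts: rect fit of top points
    for nm,c,ht in (("vblock",(.6585,-.222),.05),("bar",(.557,-.112),.048)):
        near=(np.hypot(P[...,0]-c[0],P[...,1]-c[1])<.052)&(d>0)
        t=P[near&(z>ht-.005)][:,:2].astype(np.float32)
        print(n,nm,cv2.minAreaRect(t*1000))
        if nm=="vblock":
            for g in (P[near&(z>ht-.014)&(z<ht-.007)][:,:2],):
                w,v=np.linalg.eigh(np.cov(g.T));print("  groove-ish",g.mean(0),w,np.degrees(np.arctan2(v[1,1],v[0,1])))
    hsv=cv2.cvtColor(im,cv2.COLOR_BGR2HSV)
    blue=((hsv[...,0]>100)&(hsv[...,0]<130)&(hsv[...,1]>120)).astype(np.uint8)
    inr=(P[...,0]>.33)&(P[...,0]<.7)&(P[...,1]>.05)&(P[...,1]<.4)
    blue&=inr.astype(np.uint8)
    bp=P[(blue>0)&(z<.015)&(d>0)];print(n,"tray floor z",np.median(bp[:,2]))
    cs,hi=cv2.findContours(blue,cv2.RETR_CCOMP,cv2.CHAIN_APPROX_NONE)
    for c,h in zip(cs,hi[0]):
        a=cv2.contourArea(c)
        if a<150: continue
        m=np.zeros_like(blue);cv2.drawContours(m,[c],-1,1,-1)
        w=ray(p,c[:,0],.008 if h[3]>=0 else .022).astype(np.float32)*1000
        print("  hole" if h[3]>=0 else "  OUTER",a,c[:,0].mean(0).round(),"z",np.median(z[m>0]).round(4),cv2.minAreaRect(w))
E
```

```text
top vblock ((657.588623046875, -222.15853881835938), (44.07341384887695, 50.72755432128906), 30.082178115844727)
  groove-ish [ 0.6565874  -0.22098482] [5.78394019e-05 2.28113591e-04] 121.16124650331763
top bar ((556.0501708984375, -112.09374237060547), (25.936630249023438, 79.89702606201172), 80.4708023071289)
top tray floor z 0.004943050877992294
  OUTER 10698.5 [143. 243.] z 0.0065 ((505.80169677734375, 210.315673828125), (229.07127380371094, 249.65135192871094), 76.07843780517578)
  hole 1185.5 [158. 273.] z 0.0082 ((436.582763671875, 175.5005645751953), (78.19248962402344, 83.48275756835938), 76.18399047851562)
  hole 1232.5 [114. 260.] z 0.0083 ((461.425537109375, 277.45489501953125), (60.65753936767578, 113.5058822631836), 76.16700744628906)
  hole 808.0 [174. 223.] z 0.0078 ((551.7955322265625, 146.05792236328125), (73.94264221191406, 74.86707305908203), 47.71644592285156)
  hole 796.0 [130. 211.] z 0.008 ((575.6605224609375, 249.0167236328125), (74.56694030761719, 74.70295715332031), 48.759700775146484)
side vblock ((659.3536376953125, -221.068115234375), (46.53376388549805,
[... 244 characters left out ...]
 floor z 0.007760504765063458
  OUTER 3658.0 [240. 163.] z 0.0098 ((507.6124572753906, 205.25120544433594), (255.0251922607422, 252.559326171875), 76.24188995361328)
  hole 322.5 [258. 173.] z 0.0103 ((555.98095703125, 147.9599151611328), (80.35737609863281, 80.27945709228516), 34.35389709472656)
  hole 442.5 [219. 171.] z 0.0111 ((439.786865234375, 179.5300750732422), (87.39079284667969, 86.3974838256836), 75.76417541503906)
  hole 264.0 [261. 153.] z 0.0106 ((580.3596801757812, 253.22628784179688), (75.61555480957031, 84.44953155517578), 20.595565795898438)
  hole 401.5 [225. 151.] z 0.0107 ((464.7927551269531, 281.1524658203125), (72.13440704345703, 116.84339904785156), 76.15889739990234)
```

```bash
cat >> h.py <<'E'
def go(*wps):
    """each wp: x,y,z of the GRASP POINT (m), closing yaw deg -> shift/turn in the present tool axes"""
    from plant import read_state
    s=read_state();T=R.from_rotvec(s['orientation']);p=s['tool_pos']
    print("t",round(s['t'],2),"grasp",(p+T.apply([0,0,.167])).round(4),"F",s['force'].round(1),"open",round(s['opening'],4),"q",s['q'].round(2))
    for x,y,z,a in wps:
        a=np.radians(a);Y=np.array([np.cos(a),np.sin(a),0]);Z=np.array([0,0,-1.]);G=R.from_matrix(np.c_[np.cross(Y,Z),Y,Z])
        print("sh",T.inv().apply(np.array([x,y,z+.167])-p).round(4),"turn",(T.inv()*G).as_rotvec().round(3),"rows",np.ceil(np.degrees((T.inv()*G).magnitude())/10.7))
E
python3 -c "
from h import *
go((.658,-.2217,.2,30),(.658,-.2217,.08,30),(.658,-.2217,.031,30))"
```

```text
t 0.1 grasp [ 0.1395 -0.5831  0.2368] F [ 0.4 -0.1  0.1] open 0.0931 q [-1.42  0.13  1.49 -0.    1.52 -0.09]
sh [ 0.5883 -0.231   0.0372] turn [-1.00e-03 -2.00e-03 -1.86e+00] rows 10.0
sh [ 0.5883 -0.2308  0.1572] turn [-1.00e-03 -2.00e-03 -1.86e+00] rows 10.0
sh [ 0.5883 -0.2307  0.2062] turn [-1.00e-03 -2.00e-03 -1.86e+00] rows 10.0
```

Call:
carry_out(
  targets=[
    {"hand":100,"x":0.588,"y":-0.231,"z":0.037,"az":-1.86},
    {"hand":100,"x":0.588,"y":-0.231,"z":0.037,"az":-1.86},
    {"hand":100,"x":0.588,"y":-0.231,"z":0.037,"az":-1.86},
    {"hand":100,"x":0.588,"y":-0.231,"z":0.037,"az":-1.86},
    {"hand":100,"x":0.588,"y":-0.231,"z":0.037,"az":-1.86},
    {"hand":100,"x":0.588,"y":-0.231,"z":0.037,"az":-1.86},
    {"hand":100,"x":0.588,"y":-0.231,"z":0.037,"az":-1.86},
    {"hand":100,"x":0.588,"y":-0.231,"z":0.037,"az":-1.86},
  ],
  newtons=30,
)

```text
schema error: expected keys hand, x, y, z, ax, ay, az
```

```bash
python3 -c "
from h import *
go((.658,-.2217,.2,30),(.658,-.2217,.08,30),(.658,-.2217,.031,30))"
```

```text
t 0.1 grasp [ 0.1395 -0.5831  0.2368] F [ 0.4 -0.1  0.1] open 0.0931 q [-1.42  0.13  1.49 -0.    1.52 -0.09]
sh [ 0.5883 -0.231   0.0372] turn [-1.00e-03 -2.00e-03 -1.86e+00] rows 10.0
sh [ 0.5883 -0.2308  0.1572] turn [-1.00e-03 -2.00e-03 -1.86e+00] rows 10.0
sh [ 0.5883 -0.2307  0.2062] turn [-1.00e-03 -2.00e-03 -1.86e+00] rows 10.0
```

Call:
carry_out(
  targets=[
    {"hand":100,"x":0.588,"y":-0.231,"z":0.037,"ax":0,"ay":0,"az":-1.86},
    {"hand":100,"x":0.588,"y":-0.231,"z":0.037,"ax":0,"ay":0,"az":-1.86},
    {"hand":100,"x":0.588,"y":-0.231,"z":0.037,"ax":0,"ay":0,"az":-1.86},
    {"hand":100,"x":0.588,"y":-0.231,"z":0.037,"ax":0,"ay":0,"az":-1.86},
    {"hand":100,"x":0.588,"y":-0.231,"z":0.037,"ax":0,"ay":0,"az":-1.86},
    {"hand":100,"x":0.588,"y":-0.231,"z":0.037,"ax":0,"ay":0,"az":-1.86},
    {"hand":100,"x":0.588,"y":-0.231,"z":0.037,"ax":0,"ay":0,"az":-1.86},
    {"hand":100,"x":0.588,"y":-0.231,"z":0.037,"ax":0,"ay":0,"az":-1.86},
  ],
  newtons=30,
)

```text
t: 1.1
tool_pos: [0.5503, -0.2964, 0.375]
orientation: [-2.024, -2.402, 0.0]
force: [1.1, -1.2, 0.6]
opening: 0.0926
gripper_force: 0.0
```

```bash
python3 -c "
from h import *
go((.658,-.2217,.2,30),(.658,-.2217,.08,30),(.658,-.2217,.031,30))"
```

```text
t 1.1 grasp [ 0.5503 -0.2964  0.208 ] F [ 1.1 -1.2  0.6] open 0.0926 q [-0.58  0.21  1.45 -0.    1.48 -0.75]
sh [0.0554 0.1188 0.008 ] turn [-0.    -0.    -0.353] rows 2.0
sh [0.0554 0.1188 0.128 ] turn [-0.    -0.    -0.353] rows 2.0
sh [0.0554 0.1188 0.177 ] turn [-0.    -0.    -0.353] rows 2.0
```

Call:
carry_out(
  targets=[
    {"hand":100,"x":0.055,"y":0.119,"z":0.01,"ax":0,"ay":0,"az":-0.353},
    {"hand":100,"x":0.055,"y":0.119,"z":0.01,"ax":0,"ay":0,"az":-0.353},
    {"hand":100,"x":0.055,"y":0.119,"z":0.06,"ax":0,"ay":0,"az":-0.353},
    {"hand":100,"x":0.055,"y":0.119,"z":0.12,"ax":0,"ay":0,"az":-0.353},
    {"hand":100,"x":0.055,"y":0.119,"z":0.12,"ax":0,"ay":0,"az":-0.353},
    {"hand":100,"x":0.055,"y":0.119,"z":0.12,"ax":0,"ay":0,"az":-0.353},
  ],
)

```text
t: 1.85
tool_pos: [0.6578, -0.2247, 0.2575]
orientation: [1.58, 2.714, 0.0]
force: [1.1, 0.1, 0.7]
opening: 0.093
gripper_force: 0.0
```

```bash
python3 -c "
from h import *
go((.658,-.2217,.08,30),(.658,-.2217,.031,30))"
```

```text
t 1.85 grasp [ 0.658  -0.2247  0.0905] F [1.1 0.1 0.7] open 0.093 q [-0.4   0.48  1.34  0.    1.32 -0.92]
sh [0.0025 0.0016 0.0105] turn [ 0.001  0.001 -0.007] rows 1.0
sh [0.0026 0.0016 0.0595] turn [ 0.001  0.001 -0.007] rows 1.0
```

Call:
carry_out(
  targets=[
    {"hand":100,"x":0.0025,"y":0.0015,"z":0.035,"ax":0,"ay":0,"az":-0.007},
    {"hand":100,"x":0.0025,"y":0.0015,"z":0.0595,"ax":0,"ay":0,"az":-0.007},
    {"hand":100,"x":0.0025,"y":0.0015,"z":0.0595,"ax":0,"ay":0,"az":-0.007},
    {"hand":30,"x":0.0025,"y":0.0015,"z":0.0595,"ax":0,"ay":0,"az":-0.007},
    {"hand":30,"x":0.0025,"y":0.0015,"z":0.0595,"ax":0,"ay":0,"az":-0.007},
    {"hand":30,"x":0.0025,"y":0.0015,"z":0.0595,"ax":0,"ay":0,"az":-0.007},
    {"hand":30,"x":0.0025,"y":0.0015,"z":0.0595,"ax":0,"ay":0,"az":-0.007},
    {"hand":30,"x":0.0025,"y":0.0015,"z":0.0595,"ax":0,"ay":0,"az":-0.007},
  ],
  newtons=30,
)

```text
t: 2.85
tool_pos: [0.6575, -0.2213, 0.196]
orientation: [-1.57, -2.721, 0.0]
force: [0.3, -0.1, -0.4]
opening: 0.0476
gripper_force: 0.0
```

```bash
python3 -c "
from h import *
go((.658,-.2217,.15,30),(.437,.176,.15,76))"
```

```text
t 2.85 grasp [ 0.6574 -0.2213  0.029 ] F [ 0.3 -0.1 -0.4] open 0.0476 q [-0.4   0.55  1.37  0.    1.22 -0.92]
sh [-0.0006  0.0003 -0.121 ] turn [-0. -0.  0.] rows 1.0
sh [ 0.4543  0.0079 -0.1209] turn [-0.    -0.    -0.802] rows 5.0
```

Call:
carry_out(
  targets=[
    {"hand":30,"x":0,"y":0,"z":0,"ax":0,"ay":0,"az":0},
    {"hand":30,"x":0,"y":0,"z":0,"ax":0,"ay":0,"az":0},
    {"hand":30,"x":0,"y":0,"z":0,"ax":0,"ay":0,"az":0},
    {"hand":30,"x":0,"y":0,"z":-0.03,"ax":0,"ay":0,"az":0},
    {"hand":30,"x":0,"y":0,"z":-0.07,"ax":0,"ay":0,"az":0},
    {"hand":30,"x":0,"y":0,"z":-0.12,"ax":0,"ay":0,"az":0},
    {"hand":30,"x":0,"y":0,"z":-0.12,"ax":0,"ay":0,"az":0},
  ],
  newtons=40,
)

```text
t: 3.72
tool_pos: [0.6587, -0.2221, 0.3209]
orientation: [1.567, 2.714, 0.001]
force: [0.9, -0.2, -6.9]
opening: 0.0438
gripper_force: 40.0
```

```bash
python3 -c "
from h import *
go((.437,.176,.15,76))"
```

```text
t 3.73 grasp [ 0.6599 -0.2227  0.1539] F [ 0.9 -0.2 -6.9] open 0.0438 q [-0.4   0.43  1.29 -0.    1.42 -0.92]
sh [0.4556 0.0072 0.001 ] turn [ 0.002  0.008 -0.803] rows 5.0
```

Call:
carry_out(
  targets=[
    {"hand":30,"x":0.05,"y":0.001,"z":0,"ax":0,"ay":0,"az":-0.1},
    {"hand":30,"x":0.11,"y":0.002,"z":0,"ax":0,"ay":0,"az":-0.2},
    {"hand":30,"x":0.17,"y":0.003,"z":0,"ax":0,"ay":0,"az":-0.3},
    {"hand":30,"x":0.23,"y":0.004,"z":0,"ax":0,"ay":0,"az":-0.4},
    {"hand":30,"x":0.29,"y":0.005,"z":0,"ax":0,"ay":0,"az":-0.5},
    {"hand":30,"x":0.35,"y":0.006,"z":0,"ax":0,"ay":0,"az":-0.6},
    {"hand":30,"x":0.41,"y":0.007,"z":0,"ax":0,"ay":0,"az":-0.7},
    {"hand":30,"x":0.4556,"y":0.0072,"z":0,"ax":0,"ay":0,"az":-0.803},
  ],
)

```text
t: 4.72
tool_pos: [0.4333, 0.178, 0.3129]
orientation: [-0.375, -3.115, 0.003]
force: [1.3, 0.5, -5.9]
opening: 0.0441
gripper_force: 40.0
```

Call:
carry_out(
  targets=[
    {"hand":30,"x":0,"y":0,"z":0,"ax":0,"ay":0,"az":0},
    {"hand":30,"x":0,"y":0,"z":0,"ax":0,"ay":0,"az":0},
  ],
)

```text
t: 4.97
tool_pos: [0.4352, 0.1763, 0.3141]
orientation: [-0.382, -3.116, 0.003]
force: [0.5, -0.3, -6.7]
opening: 0.0435
gripper_force: 40.0
```

```bash
python3 - <<'E'
from h import *
from plant import read_camera
go((.437,.176,.07,76),(.437,.176,.039,76))
im,d=read_camera("side");cv2.imwrite("pics/side1.png",cv2.resize(im[60:300,120:440],None,fx=2.4,fy=2.4))
E
```

```text
t 4.97 grasp [0.4347 0.1761 0.1471] F [ 0.5 -0.3 -6.7] open 0.0435 q [ 0.28 -0.17  1.95 -0.    1.36 -1.05]
sh [-0.002   0.0003  0.0771] turn [-0.002 -0.002  0.   ] rows 1.0
sh [-0.0021  0.0003  0.1081] turn [-0.002 -0.002  0.   ] rows 1.0
```

View pics/side1.png

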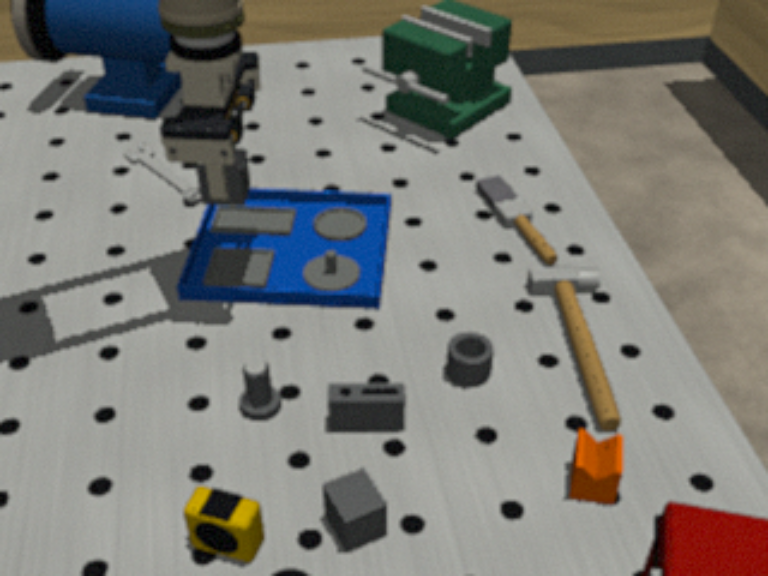

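The side crop shows the V-block at (228,185), held upright over the tray. The bar, pin and collar are at (366,405), (260,390) and (470,358).

Call:
carry_out(
  targets=[
    {"hand":30,"x":-0.001,"y":0,"z":0.04,"ax":0,"ay":0,"az":0},
    {"hand":30,"x":-0.002,"y":0,"z":0.08,"ax":0,"ay":0,"az":0},
    {"hand":30,"x":-0.002,"y":0,"z":0.1,"ax":0,"ay":0,"az":0},
    {"hand":30,"x":-0.002,"y":0,"z":0.107,"ax":0,"ay":0,"az":0},
    {"hand":30,"x":-0.002,"y":0,"z":0.108,"ax":0,"ay":0,"az":0},
    {"hand":30,"x":-0.002,"y":0,"z":0.108,"ax":0,"ay":0,"az":0},
  ],
)

```text
t: 5.78
tool_pos: [0.4385, 0.1761, 0.2091]
orientation: [0.383, 3.116, 0.001]
force: [0.1, 0.1, -6.6]
opening: 0.0442
gripper_force: 40.0
```

```bash
python3 - <<'E'
from h import *
go((.437,.176,.037,76))
E
```

```text
t 5.78 grasp [0.4388 0.1762 0.0421] F [ 0.1  0.1 -6.6] open 0.0442 q [ 0.27 -0.02  2.02 -0.    1.14 -1.05]
sh [ 0.0014 -0.0005  0.0051] turn [ 0.001  0.002 -0.   ] rows 1.0
```

Call:
carry_out(
  targets=[
    {"hand":30,"x":0.001,"y":0,"z":0.002,"ax":0,"ay":0,"az":0},
    {"hand":30,"x":0.001,"y":0,"z":0.004,"ax":0,"ay":0,"az":0},
    {"hand":30,"x":0.001,"y":0,"z":0.004,"ax":0,"ay":0,"az":0},
  ],
)

```text
t: 6.15
tool_pos: [0.4366, 0.1765, 0.204]
orientation: [-0.382, -3.118, 0.0]
force: [0.6, -0.1, -5.9]
opening: 0.0439
gripper_force: 40.0
```

Call:
carry_out(
  targets=[
    {"hand":30,"x":0,"y":0,"z":0.001,"ax":0,"ay":0,"az":0},
    {"hand":30,"x":0,"y":0,"z":0.002,"ax":0,"ay":0,"az":0},
    {"hand":30,"x":0,"y":0,"z":0.002,"ax":0,"ay":0,"az":0},
  ],
)

```text
t: 6.52
tool_pos: [0.4369, 0.1766, 0.2039]
orientation: [-0.381, -3.118, 0.001]
force: [-11.8, -3.5, 18.7]
opening: 0.0437
gripper_force: 40.0
```

Call:
carry_out(
  targets=[
    {"hand":61,"x":0,"y":0,"z":-0.001,"ax":0,"ay":0,"az":0},
    {"hand":61,"x":0,"y":0,"z":-0.001,"ax":0,"ay":0,"az":0},
    {"hand":61,"x":0,"y":0,"z":-0.001,"ax":0,"ay":0,"az":0},
    {"hand":61,"x":0,"y":0,"z":-0.02,"ax":0,"ay":0,"az":0},
    {"hand":61,"x":0,"y":0,"z":-0.06,"ax":0,"ay":0,"az":0},
    {"hand":70,"x":0,"y":0,"z":-0.12,"ax":0,"ay":0,"az":0},
  ],
)

```text
t: 7.28
tool_pos: [0.4358, 0.1762, 0.3213]
orientation: [-0.382, -3.114, 0.003]
force: [1.2, 0.3, 0.5]
opening: 0.0623
gripper_force: 0.0
```

```bash
python3 - <<'E'
from h import *
go((.5565,-.1115,.15,80),(.5565,-.1115,.1,80))
E
```

```text
t 7.28 grasp [0.4351 0.176  0.1543] F [1.2 0.3 0.5] open 0.0623 q [ 0.28 -0.17  1.94 -0.    1.38 -1.05]
sh [-0.1866 -0.25    0.0042] turn [-0.002 -0.004 -0.069] rows 1.0
sh [-0.1868 -0.2499  0.0542] turn [-0.002 -0.004 -0.069] rows 1.0
```

Call:
carry_out(
  targets=[
    {"hand":75,"x":-0.035,"y":-0.047,"z":0,"ax":0,"ay":0,"az":-0.03},
    {"hand":75,"x":-0.072,"y":-0.097,"z":0,"ax":0,"ay":0,"az":-0.069},
    {"hand":75,"x":-0.109,"y":-0.146,"z":0,"ax":0,"ay":0,"az":-0.069},
    {"hand":75,"x":-0.146,"y":-0.195,"z":0.01,"ax":0,"ay":0,"az":-0.069},
    {"hand":75,"x":-0.187,"y":-0.25,"z":0.02,"ax":0,"ay":0,"az":-0.069},
    {"hand":75,"x":-0.187,"y":-0.25,"z":0.06,"ax":0,"ay":0,"az":-0.069},
    {"hand":75,"x":-0.187,"y":-0.25,"z":0.06,"ax":0,"ay":0,"az":-0.069},
    {"hand":75,"x":-0.187,"y":-0.25,"z":0.06,"ax":0,"ay":0,"az":-0.069},
  ],
)

```text
t: 8.28
tool_pos: [0.5579, -0.1106, 0.2628]
orientation: [-0.273, -3.13, -0.0]
force: [0.3, 0.3, -0.2]
opening: 0.0696
gripper_force: 0.0
```

```bash
python3 - <<'E'
from h import *
go((.5565,-.1115,.03,80))
E
```

```text
t 8.28 grasp [ 0.5579 -0.1106  0.0958] F [ 0.3  0.3 -0.2] open 0.0696 q [-0.29  0.16  1.72  0.    1.26 -1.68]
sh [ 0.0012 -0.0011  0.0658] turn [ 0. -0.  0.] rows 1.0
```

Call:
carry_out(
  targets=[
    {"hand":75,"x":0.001,"y":-0.001,"z":0.04,"ax":0,"ay":0,"az":0},
    {"hand":75,"x":0.001,"y":-0.001,"z":0.065,"ax":0,"ay":0,"az":0},
    {"hand":10,"x":0.001,"y":-0.001,"z":0.065,"ax":0,"ay":0,"az":0},
    {"hand":10,"x":0.001,"y":-0.001,"z":0.065,"ax":0,"ay":0,"az":0},
    {"hand":10,"x":0.001,"y":-0.001,"z":0.065,"ax":0,"ay":0,"az":0},
    {"hand":10,"x":0.001,"y":-0.001,"z":0.065,"ax":0,"ay":0,"az":0},
    {"hand":10,"x":0.001,"y":-0.001,"z":0.065,"ax":0,"ay":0,"az":0},
    {"hand":10,"x":0.001,"y":-0.001,"z":0.065,"ax":0,"ay":0,"az":0},
  ],
)

```text
t: 9.28
tool_pos: [0.5572, -0.1118, 0.1979]
orientation: [0.274, 3.128, 0.001]
force: [-0.1, 4.6, 6.7]
opening: 0.0254
gripper_force: 40.0
```

Call:
carry_out(
  targets=[
    {"hand":10,"x":0,"y":0,"z":0,"ax":0,"ay":0,"az":0},
    {"hand":10,"x":0,"y":0,"z":0,"ax":0,"ay":0,"az":0},
  ],
)

```text
t: 9.52
tool_pos: [0.5572, -0.1118, 0.1979]
orientation: [0.274, 3.128, 0.001]
force: [-0.4, 4.5, 6.2]
opening: 0.0262
gripper_force: 40.0
```

```bash
python3 - <<'E'
from h import *
go((.462,.278,.15,76))
E
```

```text
t 9.53 grasp [ 0.5574 -0.1117  0.0309] F [-0.4  4.5  6.2] open 0.0262 q [-0.29  0.24  1.76  0.    1.14 -1.68]
sh [ 0.1614  0.3674 -0.1191] turn [0.001 0.001 0.07 ] rows 1.0
```

Call:
carry_out(
  targets=[
    {"hand":10,"x":0,"y":0,"z":-0.06,"ax":0,"ay":0,"az":0},
    {"hand":10,"x":0,"y":0,"z":-0.119,"ax":0,"ay":0,"az":0},
    {"hand":10,"x":0.02,"y":0.046,"z":-0.119,"ax":0,"ay":0,"az":0.01},
    {"hand":10,"x":0.044,"y":0.1,"z":-0.119,"ax":0,"ay":0,"az":0.02},
    {"hand":10,"x":0.068,"y":0.155,"z":-0.119,"ax":0,"ay":0,"az":0.03},
    {"hand":10,"x":0.092,"y":0.21,"z":-0.119,"ax":0,"ay":0,"az":0.04},
    {"hand":10,"x":0.116,"y":0.265,"z":-0.119,"ax":0,"ay":0,"az":0.05},
    {"hand":10,"x":0.14,"y":0.319,"z":-0.119,"ax":0,"ay":0,"az":0.06},
  ],
)

```text
t: 10.52
tool_pos: [0.473, 0.2278, 0.3147]
orientation: [-0.369, -3.118, 0.002]
force: [1.6, -0.0, -5.9]
opening: 0.0256
gripper_force: 40.0
```

```bash
python3 - <<'E'
from h import *
go((.462,.278,.15,76))
E
```

```text
t 10.53 grasp [0.4726 0.2276 0.1477] F [ 1.6 -0.  -5.9] open 0.0256 q [ 0.35 -0.01  1.8  -0.    1.35 -0.98]
sh [ 0.0224  0.0463 -0.0024] turn [-0.002 -0.002  0.009] rows 1.0
```

Call:
carry_out(
  targets=[
    {"hand":10,"x":0.022,"y":0.047,"z":0,"ax":0,"ay":0,"az":0.009},
    {"hand":10,"x":0.022,"y":0.047,"z":0,"ax":0,"ay":0,"az":0.009},
    {"hand":10,"x":0.022,"y":0.047,"z":0.04,"ax":0,"ay":0,"az":0.009},
    {"hand":10,"x":0.022,"y":0.047,"z":0.085,"ax":0,"ay":0,"az":0.009},
    {"hand":10,"x":0.022,"y":0.047,"z":0.095,"ax":0,"ay":0,"az":0.009},
    {"hand":10,"x":0.022,"y":0.047,"z":0.095,"ax":0,"ay":0,"az":0.009},
  ],
)

```text
t: 11.28
tool_pos: [0.4637, 0.2765, 0.2205]
orientation: [-0.383, -3.116, 0.002]
force: [0.3, 0.3, -5.7]
opening: 0.0258
gripper_force: 40.0
```

```bash
python3 - <<'E'
from h import *
go((.462,.278,.039,76))
E
```

```text
t 11.28 grasp [0.4634 0.2763 0.0535] F [ 0.3  0.3 -5.7] open 0.0258 q [ 0.44  0.14  1.83 -0.    1.17 -0.88]
sh [0.002  0.0011 0.0145] turn [-0.002 -0.002 -0.   ] rows 1.0
```

Call:
carry_out(
  targets=[
    {"hand":10,"x":0.002,"y":0.001,"z":0.008,"ax":0,"ay":0,"az":0},
    {"hand":10,"x":0.002,"y":0.001,"z":0.012,"ax":0,"ay":0,"az":0},
    {"hand":10,"x":0.002,"y":0.001,"z":0.0135,"ax":0,"ay":0,"az":0},
    {"hand":10,"x":0.002,"y":0.001,"z":0.0135,"ax":0,"ay":0,"az":0},
  ],
)

```text
t: 11.78
tool_pos: [0.4622, 0.2788, 0.2078]
orientation: [0.382, 3.118, 0.0]
force: [-0.2, 0.8, -6.0]
opening: 0.0259
gripper_force: 40.0
```

Call:
carry_out(
  targets=[
    {"hand":10,"x":0,"y":0,"z":0.001,"ax":0,"ay":0,"az":0},
    {"hand":10,"x":0,"y":0,"z":0.001,"ax":0,"ay":0,"az":0},
  ],
)

```text
t: 12.02
tool_pos: [0.4621, 0.2787, 0.2065]
orientation: [0.382, 3.118, 0.0]
force: [0.4, 0.6, -6.0]
opening: 0.0259
gripper_force: 40.0
```

Call:
carry_out(
  targets=[
    {"hand":10,"x":0,"y":0,"z":0.001,"ax":0,"ay":0,"az":0},
    {"hand":10,"x":0,"y":0,"z":0.0015,"ax":0,"ay":0,"az":0},
    {"hand":10,"x":0,"y":0,"z":0.0015,"ax":0,"ay":0,"az":0},
  ],
)

```text
t: 12.4
tool_pos: [0.4622, 0.2788, 0.2059]
orientation: [0.382, 3.118, 0.0]
force: [-5.6, -2.8, 4.2]
opening: 0.0257
gripper_force: 40.0
```

Contact. I release to about 48 mm, then lift.

Call:
carry_out(
  targets=[
    {"hand":48,"x":0,"y":0,"z":0,"ax":0,"ay":0,"az":0},
    {"hand":48,"x":0,"y":0,"z":0,"ax":0,"ay":0,"az":0},
    {"hand":48,"x":0,"y":0,"z":0,"ax":0,"ay":0,"az":0},
    {"hand":48,"x":0,"y":0,"z":0,"ax":0,"ay":0,"az":0},
    {"hand":48,"x":0,"y":0,"z":-0.02,"ax":0,"ay":0,"az":0},
    {"hand":48,"x":0,"y":0,"z":-0.06,"ax":0,"ay":0,"az":0},
    {"hand":70,"x":0,"y":0,"z":-0.12,"ax":0,"ay":0,"az":0},
    {"hand":70,"x":0,"y":0,"z":-0.12,"ax":0,"ay":0,"az":0},
  ],
)

```text
t: 13.4
tool_pos: [0.464, 0.2796, 0.3313]
orientation: [0.381, 3.109, 0.009]
force: [0.3, -0.2, -0.3]
opening: 0.0603
gripper_force: 0.0
```

```bash
python3 - <<'E'
from h import *
go((.447,-.069,.16,76),(.447,-.069,.12,76))
E
```

```text
t 13.4 grasp [0.4656 0.2804 0.1643] F [ 0.3 -0.2 -0.3] open 0.0603 q [ 0.45  0.01  1.75  0.    1.37 -0.88]
sh [-0.0676 -0.3425  0.0025] turn [0.007 0.008 0.001] rows 1.0
sh [-0.0673 -0.3427  0.0425] turn [0.007 0.008 0.001] rows 1.0
```

Call:
carry_out(
  targets=[
    {"hand":75,"x":-0.009,"y":-0.045,"z":0,"ax":0,"ay":0,"az":0},
    {"hand":75,"x":-0.021,"y":-0.105,"z":0,"ax":0,"ay":0,"az":0},
    {"hand":75,"x":-0.033,"y":-0.165,"z":0,"ax":0,"ay":0,"az":0},
    {"hand":75,"x":-0.045,"y":-0.225,"z":0,"ax":0,"ay":0,"az":0},
    {"hand":75,"x":-0.057,"y":-0.285,"z":0,"ax":0,"ay":0,"az":0},
    {"hand":75,"x":-0.068,"y":-0.342,"z":0.015,"ax":0,"ay":0,"az":0},
    {"hand":75,"x":-0.068,"y":-0.342,"z":0.06,"ax":0,"ay":0,"az":0},
    {"hand":75,"x":-0.068,"y":-0.342,"z":0.06,"ax":0,"ay":0,"az":0},
  ],
)

```text
t: 14.4
tool_pos: [0.4433, -0.0698, 0.261]
orientation: [-0.384, -3.11, -0.002]
force: [-1.2, 0.4, -0.1]
opening: 0.0698
gripper_force: 0.0
```

Call:
carry_out(
  targets=[
    {"hand":75,"x":0,"y":0,"z":0,"ax":0,"ay":0,"az":0},
  ],
)

```text
t: 14.52
tool_pos: [0.4458, -0.0691, 0.2656]
orientation: [-0.381, -3.118, -0.0]
force: [0.2, 0.4, 0.4]
opening: 0.0695
gripper_force: 0.0
```

```bash
python3 - <<'E'
from h import *
go((.447,-.069,.04,76))
E
```

```text
t 14.53 grasp [ 0.4457 -0.0691  0.0986] F [0.2 0.4 0.4] open 0.0695 q [-0.27 -0.17  2.04  0.    1.27 -1.6 ]
sh [-0.0012  0.0004  0.0586] turn [ 0.    -0.     0.001] rows 1.0
```

Call:
carry_out(
  targets=[
    {"hand":75,"x":-0.001,"y":0,"z":0.035,"ax":0,"ay":0,"az":0},
    {"hand":75,"x":-0.001,"y":0,"z":0.0575,"ax":0,"ay":0,"az":0},
    {"hand":10,"x":-0.001,"y":0,"z":0.0575,"ax":0,"ay":0,"az":0},
    {"hand":10,"x":-0.001,"y":0,"z":0.0575,"ax":0,"ay":0,"az":0},
    {"hand":10,"x":-0.001,"y":0,"z":0.0575,"ax":0,"ay":0,"az":0},
    {"hand":10,"x":-0.001,"y":0,"z":0.0575,"ax":0,"ay":0,"az":0},
    {"hand":10,"x":-0.001,"y":0,"z":0.0575,"ax":0,"ay":0,"az":0},
    {"hand":10,"x":-0.001,"y":0,"z":0.0575,"ax":0,"ay":0,"az":0},
  ],
)

```text
t: 15.52
tool_pos: [0.4471, -0.0696, 0.2084]
orientation: [0.382, 3.117, 0.001]
force: [-0.3, 5.8, 7.2]
opening: 0.027
gripper_force: 40.0
```

Call:
carry_out(
  targets=[
    {"hand":10,"x":0,"y":0,"z":0,"ax":0,"ay":0,"az":0},
    {"hand":10,"x":0,"y":0,"z":0,"ax":0,"ay":0,"az":0},
  ],
)

```text
t: 15.78
tool_pos: [0.4472, -0.0696, 0.2085]
orientation: [0.382, 3.117, 0.001]
force: [0.0, 4.9, 6.9]
opening: 0.0272
gripper_force: 40.0
```

```bash
python3 - <<'E'
from h import *
go((.5765,.2495,.17,76))
E
```

```text
t 15.78 grasp [ 0.4475 -0.0695  0.0415] F [0.  4.9 6.9] open 0.0272 q [-0.27 -0.08  2.08  0.    1.14 -1.6 ]
sh [-0.0487  0.341  -0.1281] turn [0.001 0.002 0.   ] rows 1.0
```

Call:
carry_out(
  targets=[
    {"hand":10,"x":0,"y":0,"z":-0.06,"ax":0,"ay":0,"az":0},
    {"hand":10,"x":0,"y":0,"z":-0.12,"ax":0,"ay":0,"az":0},
    {"hand":10,"x":-0.008,"y":0.056,"z":-0.128,"ax":0,"ay":0,"az":0},
    {"hand":10,"x":-0.016,"y":0.113,"z":-0.128,"ax":0,"ay":0,"az":0},
    {"hand":10,"x":-0.024,"y":0.17,"z":-0.128,"ax":0,"ay":0,"az":0},
    {"hand":10,"x":-0.032,"y":0.227,"z":-0.128,"ax":0,"ay":0,"az":0},
    {"hand":10,"x":-0.04,"y":0.284,"z":-0.128,"ax":0,"ay":0,"az":0},
    {"hand":10,"x":-0.049,"y":0.341,"z":-0.128,"ax":0,"ay":0,"az":0},
  ],
)

```text
t: 16.77
tool_pos: [0.5765, 0.2508, 0.3343]
orientation: [-0.382, -3.117, 0.002]
force: [0.8, -0.4, -4.0]
opening: 0.0272
gripper_force: 40.0
```

Call:
carry_out(
  targets=[
    {"hand":10,"x":0,"y":0,"z":0,"ax":0,"ay":0,"az":0},
    {"hand":10,"x":0,"y":0,"z":0.04,"ax":0,"ay":0,"az":0},
    {"hand":10,"x":0,"y":0,"z":0.09,"ax":0,"ay":0,"az":0},
    {"hand":10,"x":0,"y":0,"z":0.1,"ax":0,"ay":0,"az":0},
    {"hand":10,"x":0,"y":0,"z":0.1,"ax":0,"ay":0,"az":0},
  ],
)

```text
t: 17.4
tool_pos: [0.5761, 0.2486, 0.2353]
orientation: [-0.383, -3.117, 0.002]
force: [0.5, 0.2, -3.7]
opening: 0.0274
gripper_force: 40.0
```

```bash
python3 - <<'E'
from h import *
go((.5765,.2495,.05,76))
E
```

```text
t 17.4 grasp [0.5759 0.2484 0.0683] F [ 0.5  0.2 -3.7] open 0.0274 q [ 0.33  0.34  1.56 -0.    1.24 -1.  ]
sh [-0.0001  0.001   0.0183] turn [-0.001 -0.001  0.   ] rows 1.0
```

Call:
carry_out(
  targets=[
    {"hand":10,"x":0,"y":0.001,"z":0.01,"ax":0,"ay":0,"az":0},
    {"hand":10,"x":0,"y":0.001,"z":0.016,"ax":0,"ay":0,"az":0},
    {"hand":10,"x":0,"y":0.001,"z":0.0175,"ax":0,"ay":0,"az":0},
    {"hand":10,"x":0,"y":0.001,"z":0.0175,"ax":0,"ay":0,"az":0},
  ],
)

```text
t: 17.9
tool_pos: [0.5767, 0.2503, 0.2182]
orientation: [0.382, 3.118, 0.0]
force: [0.3, 0.3, -3.8]
opening: 0.0274
gripper_force: 40.0
```

Call:
carry_out(
  targets=[
    {"hand":10,"x":0,"y":0,"z":0.001,"ax":0,"ay":0,"az":0},
    {"hand":10,"x":0,"y":0,"z":0.0015,"ax":0,"ay":0,"az":0},
    {"hand":10,"x":0,"y":0,"z":0.0015,"ax":0,"ay":0,"az":0},
  ],
)

```text
t: 18.27
tool_pos: [0.5767, 0.2502, 0.2166]
orientation: [0.382, 3.118, 0.0]
force: [-0.7, 0.2, -3.6]
opening: 0.0272
gripper_force: 40.0
```

Call:
carry_out(
  targets=[
    {"hand":10,"x":0,"y":0,"z":0.001,"ax":0,"ay":0,"az":0},
    {"hand":10,"x":0,"y":0,"z":0.001,"ax":0,"ay":0,"az":0},
  ],
)

```text
t: 18.52
tool_pos: [0.5767, 0.2503, 0.2165]
orientation: [0.382, 3.118, -0.0]
force: [-4.7, -1.3, 5.3]
opening: 0.0272
gripper_force: 40.0
```

Call:
carry_out(
  targets=[
    {"hand":55,"x":0,"y":0,"z":0,"ax":0,"ay":0,"az":0},
    {"hand":55,"x":0,"y":0,"z":0,"ax":0,"ay":0,"az":0},
    {"hand":55,"x":0,"y":0,"z":0,"ax":0,"ay":0,"az":0},
    {"hand":55,"x":0,"y":0,"z":0,"ax":0,"ay":0,"az":0},
    {"hand":55,"x":0,"y":0,"z":-0.03,"ax":0,"ay":0,"az":0},
    {"hand":75,"x":0,"y":0,"z":-0.08,"ax":0,"ay":0,"az":0},
    {"hand":75,"x":0,"y":0,"z":-0.11,"ax":0,"ay":0,"az":0},
    {"hand":75,"x":0,"y":0,"z":-0.11,"ax":0,"ay":0,"az":0},
  ],
)

```text
t: 19.52
tool_pos: [0.5778, 0.2506, 0.3293]
orientation: [0.381, 3.112, 0.004]
force: [0.4, 0.1, 0.2]
opening: 0.0693
gripper_force: 0.0
```

```bash
python3 - <<'E'
from h import *
go((.6825,-.054,.16,76))
E
```

```text
t 19.52 grasp [0.5788 0.251  0.1623] F [0.4 0.1 0.2] open 0.0693 q [ 0.33  0.25  1.49  0.    1.39 -1.  ]
sh [-0.1752 -0.2703  0.0023] turn [0.004 0.005 0.001] rows 1.0
```

Call:
carry_out(
  targets=[
    {"hand":100,"x":-0.025,"y":-0.038,"z":0,"ax":0,"ay":0,"az":0},
    {"hand":100,"x":-0.058,"y":-0.09,"z":0,"ax":0,"ay":0,"az":0},
    {"hand":100,"x":-0.091,"y":-0.14,"z":0,"ax":0,"ay":0,"az":0},
    {"hand":100,"x":-0.124,"y":-0.19,"z":0,"ax":0,"ay":0,"az":0},
    {"hand":100,"x":-0.156,"y":-0.24,"z":0,"ax":0,"ay":0,"az":0},
    {"hand":100,"x":-0.175,"y":-0.27,"z":0.01,"ax":0,"ay":0,"az":0},
    {"hand":100,"x":-0.175,"y":-0.27,"z":0.07,"ax":0,"ay":0,"az":0},
    {"hand":100,"x":-0.175,"y":-0.27,"z":0.07,"ax":0,"ay":0,"az":0},
  ],
)

```text
t: 20.52
tool_pos: [0.6779, -0.0541, 0.2471]
orientation: [-0.382, -3.104, -0.001]
force: [-0.1, -0.2, -0.7]
opening: 0.0929
gripper_force: 0.0
```

Call:
carry_out(
  targets=[
    {"hand":100,"x":0,"y":0,"z":0,"ax":0,"ay":0,"az":0},
    {"hand":100,"x":0,"y":0,"z":0,"ax":0,"ay":0,"az":0},
  ],
)

```text
t: 20.78
tool_pos: [0.6823, -0.0535, 0.2584]
orientation: [0.38, 3.115, -0.0]
force: [-0.1, 1.3, 0.3]
opening: 0.0926
gripper_force: 0.0
```

```bash
python3 - <<'E'
from h import *
go((.6825,-.054,.028,76))
E
```

```text
t 20.77 grasp [ 0.6829 -0.0536  0.0914] F [-0.1  1.3  0.3] open 0.0926 q [-0.15  0.45  1.37  0.    1.31 -1.48]
sh [-0.0001 -0.0005  0.0634] turn [0.    0.004 0.002] rows 1.0
```

Call:
carry_out(
  targets=[
    {"hand":100,"x":0,"y":-0.0005,"z":0.04,"ax":0,"ay":0,"az":0},
    {"hand":100,"x":0,"y":-0.0005,"z":0.062,"ax":0,"ay":0,"az":0},
    {"hand":40,"x":0,"y":-0.0005,"z":0.062,"ax":0,"ay":0,"az":0},
    {"hand":40,"x":0,"y":-0.0005,"z":0.062,"ax":0,"ay":0,"az":0},
    {"hand":40,"x":0,"y":-0.0005,"z":0.062,"ax":0,"ay":0,"az":0},
    {"hand":40,"x":0,"y":-0.0005,"z":0.062,"ax":0,"ay":0,"az":0},
    {"hand":40,"x":0,"y":-0.0005,"z":0.062,"ax":0,"ay":0,"az":0},
    {"hand":40,"x":0,"y":-0.0005,"z":0.062,"ax":0,"ay":0,"az":0},
  ],
)

```text
t: 21.78
tool_pos: [0.6817, -0.0542, 0.1947]
orientation: [0.382, 3.116, 0.001]
force: [0.1, 2.5, 6.1]
opening: 0.0521
gripper_force: 40.0
```

Call:
carry_out(
  targets=[
    {"hand":40,"x":0,"y":0,"z":0,"ax":0,"ay":0,"az":0},
    {"hand":40,"x":0,"y":0,"z":0,"ax":0,"ay":0,"az":0},
  ],
)

```text
t: 22.02
tool_pos: [0.6817, -0.0542, 0.1947]
orientation: [0.381, 3.116, 0.001]
force: [0.5, 3.2, 5.3]
opening: 0.0519
gripper_force: 40.0
```

```bash
python3 - <<'E'
from h import *
go((.5525,.1465,.15,76))
E
```

```text
t 22.02 grasp [ 0.6821 -0.0541  0.0277] F [0.5 3.2 5.3] open 0.0519 q [-0.15  0.52  1.4   0.    1.21 -1.48]
sh [ 0.1736  0.1637 -0.1225] turn [0.001 0.002 0.001] rows 1.0
```

Call:
carry_out(
  targets=[
    {"hand":40,"x":0,"y":0,"z":-0.06,"ax":0,"ay":0,"az":0},
    {"hand":40,"x":0,"y":0,"z":-0.12,"ax":0,"ay":0,"az":0},
    {"hand":40,"x":0.03,"y":0.028,"z":-0.12,"ax":0,"ay":0,"az":0},
    {"hand":40,"x":0.07,"y":0.066,"z":-0.12,"ax":0,"ay":0,"az":0},
    {"hand":40,"x":0.11,"y":0.104,"z":-0.12,"ax":0,"ay":0,"az":0},
    {"hand":40,"x":0.15,"y":0.142,"z":-0.12,"ax":0,"ay":0,"az":0},
    {"hand":40,"x":0.1735,"y":0.1635,"z":-0.12,"ax":0,"ay":0,"az":0},
    {"hand":40,"x":0.1735,"y":0.1635,"z":-0.12,"ax":0,"ay":0,"az":0},
  ],
)

```text
t: 23.02
tool_pos: [0.5506, 0.1477, 0.3125]
orientation: [-0.377, -3.117, 0.001]
force: [0.1, -0.4, -3.6]
opening: 0.0522
gripper_force: 40.0
```

Call:
carry_out(
  targets=[
    {"hand":40,"x":0,"y":0,"z":0,"ax":0,"ay":0,"az":0},
    {"hand":40,"x":0,"y":0,"z":0.04,"ax":0,"ay":0,"az":0},
    {"hand":40,"x":0,"y":0,"z":0.07,"ax":0,"ay":0,"az":0},
    {"hand":40,"x":0,"y":0,"z":0.07,"ax":0,"ay":0,"az":0},
    {"hand":40,"x":0,"y":0,"z":0.07,"ax":0,"ay":0,"az":0},
  ],
)

```text
t: 23.65
tool_pos: [0.5531, 0.1454, 0.2446]
orientation: [0.383, 3.117, 0.0]
force: [-0.3, -0.7, -3.1]
opening: 0.0518
gripper_force: 40.0
```

```bash
python3 - <<'E'
from h import *
go((.5525,.1465,.036,76))
E
```

```text
t 23.65 grasp [0.5533 0.1454 0.0776] F [-0.3 -0.7 -3.1] open 0.0518 q [ 0.17  0.19  1.73 -0.    1.23 -1.16]
sh [0.0009 0.0009 0.0416] turn [ 0.     0.001 -0.   ] rows 1.0
```

Call:
carry_out(
  targets=[
    {"hand":40,"x":0.001,"y":0.001,"z":0.01,"ax":0,"ay":0,"az":0},
    {"hand":40,"x":0.001,"y":0.001,"z":0.02,"ax":0,"ay":0,"az":0},
    {"hand":40,"x":0.001,"y":0.001,"z":0.02,"ax":0,"ay":0,"az":0},
  ],
)

```text
t: 24.02
tool_pos: [0.5509, 0.1472, 0.2224]
orientation: [-0.381, -3.116, 0.001]
force: [-0.3, -0.2, -3.8]
opening: 0.052
gripper_force: 40.0
```

```bash
python3 - <<'E'
from h import *
from plant import read_camera
go((.5525,.1465,.036,76))
im,d=read_camera("side");cv2.imwrite("pics/side2.png",cv2.resize(im[90:220,160:320],None,fx=4.5,fy=4.5))
E
```

```text
t 24.02 grasp [0.5506 0.1471 0.0554] F [-0.3 -0.2 -3.8] open 0.052 q [ 0.17  0.21  1.74 -0.    1.19 -1.16]
sh [-0.0017 -0.0003  0.0194] turn [-0.001 -0.002  0.001] rows 1.0
```

View pics/side2.png

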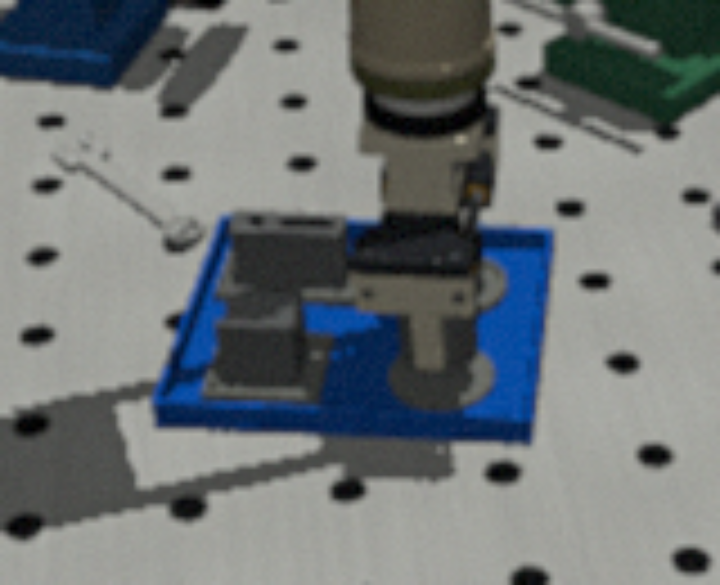

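The V-block (258,350) and bar (290,255) sit upright in their recesses. The collar at (437,340) is over its disc with no contact force and is already below the post top.

Call:
carry_out(
  targets=[
    {"hand":40,"x":-0.001,"y":0,"z":0.01,"ax":0,"ay":0,"az":0},
    {"hand":40,"x":-0.001,"y":0,"z":0.017,"ax":0,"ay":0,"az":0},
    {"hand":40,"x":-0.001,"y":0,"z":0.0185,"ax":0,"ay":0,"az":0},
    {"hand":40,"x":-0.001,"y":0,"z":0.0185,"ax":0,"ay":0,"az":0},
  ],
)

```text
t: 24.58
tool_pos: [0.5524, 0.147, 0.2048]
orientation: [-0.382, -3.118, 0.0]
force: [0.2, -0.3, -3.4]
opening: 0.0517
gripper_force: 40.0
```

Call:
carry_out(
  targets=[
    {"hand":40,"x":0,"y":0,"z":0.001,"ax":0,"ay":0,"az":0},
    {"hand":40,"x":0,"y":0,"z":0.001,"ax":0,"ay":0,"az":0},
  ],
)

```text
t: 24.82
tool_pos: [0.5526, 0.147, 0.2042]
orientation: [0.382, 3.118, 0.0]
force: [-0.4, -0.4, -3.2]
opening: 0.052
gripper_force: 40.0
```

Call:
carry_out(
  targets=[
    {"hand":40,"x":0,"y":0,"z":0.001,"ax":0,"ay":0,"az":0},
    {"hand":40,"x":0,"y":0,"z":0.002,"ax":0,"ay":0,"az":0},
    {"hand":40,"x":0,"y":0,"z":0.002,"ax":0,"ay":0,"az":0},
  ],
)

```text
t: 25.2
tool_pos: [0.5526, 0.147, 0.2027]
orientation: [0.382, 3.118, 0.0]
force: [-3.5, -1.0, 4.8]
opening: 0.0522
gripper_force: 40.0
```

Call:
carry_out(
  targets=[
    {"hand":70,"x":0,"y":0,"z":0,"ax":0,"ay":0,"az":0},
    {"hand":70,"x":0,"y":0,"z":0,"ax":0,"ay":0,"az":0},
    {"hand":70,"x":0,"y":0,"z":0,"ax":0,"ay":0,"az":0},
    {"hand":70,"x":0,"y":0,"z":-0.02,"ax":0,"ay":0,"az":0},
    {"hand":70,"x":0,"y":0,"z":-0.07,"ax":0,"ay":0,"az":0},
    {"hand":70,"x":0,"y":0,"z":-0.13,"ax":0,"ay":0,"az":0},
    {"hand":70,"x":0,"y":-0.06,"z":-0.18,"ax":0,"ay":0,"az":0},
    {"hand":70,"x":0,"y":-0.12,"z":-0.18,"ax":0,"ay":0,"az":0},
  ],
)

```text
t: 26.2
tool_pos: [0.5266, 0.0401, 0.3867]
orientation: [0.377, 3.11, 0.001]
force: [1.1, -0.9, -0.4]
opening: 0.0651
gripper_force: 0.0
```

Call:
carry_out(
  targets=[
    {"hand":70,"x":0,"y":-0.06,"z":0,"ax":0,"ay":0,"az":0},
    {"hand":70,"x":0,"y":-0.12,"z":0,"ax":0,"ay":0,"az":0},
    {"hand":70,"x":0,"y":-0.18,"z":0,"ax":0,"ay":0,"az":0},
    {"hand":70,"x":0,"y":-0.18,"z":0,"ax":0,"ay":0,"az":0},
    {"hand":70,"x":0,"y":-0.18,"z":0,"ax":0,"ay":0,"az":0},
  ],
)

```text
t: 26.82
tool_pos: [0.4826, -0.1342, 0.3817]
orientation: [0.384, 3.117, 0.0]
force: [0.4, 1.5, -0.5]
opening: 0.0652
gripper_force: 0.0
```

```bash
python3 - <<'E'
from h import *
from plant import read_camera,camera_params
im,d=read_camera("top");cv2.imwrite("pics/top3.png",cv2.resize(im[160:320,60:260],None,fx=3.5,fy=3.5,interpolation=cv2.INTER_CUBIC))
P=cloud(camera_params("top"),d);z=P[...,2]
for nm,c,h in (("V",(.437,.176),.057),("bar",(.462,.278),.055),("pin",(.5765,.2495),.067),("collar",(.5525,.1465),.047)):
    t=P[(np.hypot(P[...,0]-c[0],P[...,1]-c[1])<.055)&(z>h-.006)&(d>0)]
    print(nm,"z",np.median(t[:,2]).round(4),cv2.minAreaRect((t[:,:2]*1000).astype(np.float32)))
E
```

```text
V z 0.0563 ((435.17108154296875, 174.23345947265625), (44.6932258605957, 49.752281188964844), 75.63814544677734)
bar z 0.0557 ((460.1899108886719, 276.57647705078125), (27.907920837402344, 79.9242172241211), 76.79612731933594)
pin z 0.0653 ((573.3135986328125, 247.9706268310547), (25.334142684936523, 26.047250747680664), 50.38697814941406)
collar z 0.0473 ((552.4906616210938, 144.54551696777344), (51.49063491821289, 50.02341842651367), 89.36486053466797)
```

View pics/top3.png

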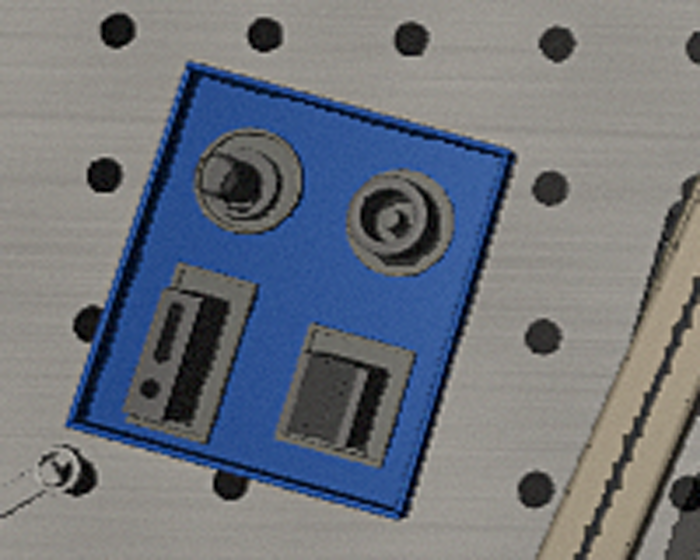

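All four parts are seated. The bar is at (165,360), the V-block at (330,400), the pin at (240,180) and the collar around the post at (400,220). Their top heights match flat seating to within 2 mm.

```bash
python3 -c "
from plant import robot
print(robot.close_job())"
```

```text
the job is handed in; nothing more can be done
None
```

The V-block, slotted bar, pin and collar are each in their own insert, upright and flat. I didn't touch the plain block or the bolt, and I handed the job in at about 27 s of the 115 s allowed.

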